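# Put the camera lenses away in the dry case

### The arm

A 7-joint arm with a two-finger parallel gripper is mounted at the origin on the work surface. World frame = base frame: x ahead of the robot, y to its left, z up, the work surface at z = 0. Lengths are in mm, angles in rad, forces in N, time in s.
With the tool pointing down it reaches from about 425 to 950 mm from the base axis. Payload 4.7 kg.
Tool frame: the origin (TCP) lies on the centre line of the jaws, within the pads' length; the fingertips stand 8 mm ahead of it and the grasp point (between the pads) lies 11 mm behind it; z points along the fingers, y is the direction in which the jaws open and shut (so a half turn about z gives the same grasp; the last joint's range is limited). The gripper opens to 87 mm and grips with 3 to 60 N. Pads are 19 mm wide; open, the fingers measure 117 mm over their backs; the gripper's body (75 mm by 190 mm) begins 51 mm behind the grasp point.
Start: joints at [1.176, 0.469, -0.049, 1.532, 0.024, 1.141, -0.082], TCP at [241.492, -630.341, 230.573] pointing down, gripper open.
Joint ranges: [-2.59, 2.59], [-0.33, 1.99], [-1.39, 1.29], [0.1, 2.45], [-1.04, 4.18], [0.21, 1.99], [-2.66, 2.66]. Speed limits (rad/s): [2.57, 2.57, 3.14, 3.14, 3.14, 3.14, 3.14].

### API

Orientations are given as a rotation vector (axis times angle).
In Python, from workcell import observe, optics, workorder gives the robot as it stands.
- The arm moves only by the tool step_arm, never from a script. Its arguments are lists of equal length, an entry for each row: "hand": the closure, from -1 (fully open) to 1 (shut); "xyz": the shift along the tool's x, y, z as a fraction of full scale, a list of three; "delta_rot": the turn, a rotation vector about the tool's x, y, z as a fraction of full scale, a list of three. In form: {"hand": [hand, ...], "xyz": [[dx, dy, dz], ...], "delta_rot": [[rx, ry, rz], ...]}. A call has exactly 10 rows; each row shifts and turns the commanded pose from where the row before left it, along the tool's axes as they then stand; what a row does not reach is not made up. Full scale, the value 1, is 0.05 m for a shift and 6 degrees for a turn. A row lasts 1/10 s, in which the tool goes at most 50 mm and 8.59 degrees, less where a joint would pass 70% of its speed; a pose out of reach is approached as far as the arm can. A call with a number of a shift or a turn outside -1 to 1 is refused whole. A call with a gripper value outside its range is refused whole. The fingers move at their own pace and stop on an object; "squeeze" is the grip in N (left out, the last holds). Time passes only in rows, so rows that do not move let the fingers close, or fill a call up. It gives the time, the measured TCP pose, the force and the opening at its end, in the units of the state.
- observe(): the state, without advancing time (a new reading comes with each control period).
- optics.get_image(name): name is "side" or "top" or "wrist"; returns a dict with "image" (480x640x3 uint8, blue, green, red), "intrinsics" (3x3 intrinsics, pixels), "k1" (the pictures are not rectified: a ray, as slopes to the right and down, at radius r is drawn at 1 + k1 r^2 times it, then the intrinsics apply), "camera_from_world" (4x4, takes a point from world to camera coordinates). Camera axes: x right, y down, z forward; pixel columns grow to the right and rows downward; lengths in mm; the calibration is good to about 2 mm. A picture is of the moment at which its call begins. There is no depth.
- workorder.finish_job(): hands the job in, once; it reports no verdict.
The state is a dict: "time_s": time; "joints": joint angles; "dq": joint speeds; "effort": joint torques, N m; "tcp_pos": TCP position; "ee_rot": TCP orientation; "contact_force": force on the tool from outside, world axes, zero at the start; "wrist_torque": the same for the moment, N m; "width": finger opening in mm.
Only numpy, scipy, OpenCV 4.12 (cv2) and the standard library are available. Lean on these libraries where they do the work, as an engineer would, in place of code of your own. Each camera call takes 0.05 s, during which the arm holds its last target. There are 200 camera calls.

### The job

Rain is coming over the market: stand every camera lens that is out on the cloth upright on the foam floor of the dry case, then swing its lid down and press it until the catch snaps, and give the handle a firm upward tug to check that it is caught; if the lid gives, press and tug again. Only once the lid has held the tug, turn the humidity dial until its white pointer lines up with the red marker, and let go. Leave the bottle, the cup and the mortar where they are.

Things in the scene. Friction and masses are not known exactly. Their poses are not given: they have to be found in the camera images.
- case: the dry case, a grey plastic box with a black control console at one end, fixed on the table; 345 x 215 mm. Origin: centre of its underside; z up. Lens bay: outside x -82 to +168 mm, rim 85 mm up; console: x -178 to -82 mm, flat top 55 mm up. Lid hinge along the -y side, catch in the middle of the bay's +y side. Yaw within 0.25 rad of zero
- bay_floor (a point): centre of the bay's dark foam floor, 20 mm above the table; axes as the case's. The bay is 235 mm (x) by 200 mm (y) inside and 65 mm deep from floor to rim, walls 7.5 mm thick, no dividers: four lenses stand in it as two by two
- lid_angle (a joint): angle of the clear, black-framed lid (252 mm along the hinge, 225 mm deep, 10 mm thick, 0.3 kg) in rad: 0 = fully shut, grows as it opens, stop at 1.85; starts standing open a little past upright. Damped hinge: it stays put near upright, but tipped below about 1.3 it sinks by itself in a few seconds and rests, NOT caught, on the catch bolt at about 0.08, its front edge about 18 mm proud
- lid_hinge (a point): on the hinge line, in the middle of its length (moves with nothing but the case); 85 mm above the table
- lid_handle (a point): centre of the lid handle's orange bar: 100 mm long parallel to the hinge, 12 x 12 mm in section, on two posts 90 mm apart, 26 mm clear above the lid's top face; 185 mm from the hinge. With the lid shut it is 127 mm above the table and is taken from above, between the posts; with the lid open it stands out behind the lid, away from the bay
- lid: the lid; origin on the hinge line in the middle of its length, at joint lid_angle = 0 its axes are the case's, y from the hinge to its front edge. A steel keeper tongue 40 mm wide hangs 34 mm below the middle of its front edge and is caught by the bolt
- catch_bolt: the brass spring bolt in the middle of the case's front (+y) side; 32 mm wide. Pressing the lid down at its front (8 to 14 N at the handle) makes it snap over the keeper, and the lid drops to 0. A caught lid can be lifted only 4 mm at the front (0.018 rad) and then holds; an uncaught one swings up. Not to be handled
- dial (a joint): angle of the humidity dial in rad: 0 to 4.72 (270 degrees), grows clockwise seen from above; stays where it is left (friction 0.05 N m). On the console's top: a black skirt 54 mm across and 6 mm thick with an upright grip bar 46 mm long, 13 mm wide, its top 37 mm above the console, with a white pointer line on the end and top of the bar
- dial_grip (a point): on the dial's axis, 29 mm above the console top (84 mm above the table): the height to grip the bar across its 13 mm; the bay's wall is 49 mm from the axis and rises above the console; its x axis lies along the bar towards the pointer
- dial_pointer (a point): the point 32 mm from the dial's axis that the white pointer shows to; turns with the dial
- marker (a joint): angle of the red preset marker tab beside the dial in rad, counted exactly like the dial: pointer and marker line up when joint dial equals joint marker. It stays put and is not to be moved. Graduations on the plate are 15 degrees apart
- marker_tab (a point): the point 32 mm from the dial's axis where the red marker tab (a small red block, 11 mm radially by 8 mm) sits
- lens_a: a used camera lens, black with a ribbed rubber ring and a red line; a cylinder 62 mm across and 50 mm high standing on its mount, glass up. Origin: centre of its underside; z up. 0.17 to 0.40 kg. May be absent
- lens_b: a used camera lens, dark steel with a ribbed rubber ring and a brass line; a cylinder 58 mm across and 58 mm high standing on its mount, glass up. Origin: centre of its underside; z up. 0.17 to 0.40 kg. May be absent
- lens_c: a used camera lens, black, short, with a silver ribbed ring and a white line; a cylinder 64 mm across and 42 mm high standing on its mount, glass up. Origin: centre of its underside; z up. 0.17 to 0.40 kg. May be absent
- lens_d: a used camera lens, silver with a black ribbed ring and a blue line; a cylinder 60 mm across and 54 mm high standing on its mount, glass up. Origin: centre of its underside; z up. 0.17 to 0.40 kg. May be absent
- brown_bottle: brown glass bottle, 62 mm across, 170 mm high; origin under its centre. Other wares, leave alone
- white_cup: white cup, 80 mm across, 70 mm high, with a handle; origin under its centre. Other wares, leave alone
- brass_mortar: brass mortar, 72 mm across, 62 mm high; origin under its centre. Other wares, leave alone
Things that resemble listed ones, but are neither listed nor needed, are in the scene too. What is shaped like the lens_a but green is not meant.

How it is judged:
By the outcome, as a careful person would: the job done as asked, in the order asked, and still so for the second after the job is handed in, with the robot touching nothing.
Of lens_a, lens_b, lens_c, lens_d only 3 to 4 are there at a start; the rules pass over those that are not, and their reading is None.
At some moment in a run one of lens_a, lens_b, lens_c, lens_d may be knocked a few centimetres aside while the robot is not near it.
It also fails if it takes over 210 s, if anything falls off the work surface, if the arm or the gripper's body presses on something with over 40 N, if the wrist force passes 120 N, or if a joint passes its speed limit or range.

## Working session

There is one attempt and no reset: what is moved stays moved. The work goes in short steps, Python scripts to look and compute and a tool call to move; the robot and the scene stay as the last step left them, time stands still between calls to the robot, and variables do not carry over. Pictures are saved under pics/ and viewed, about 12 in all and at most 16, crops included, and the job is handed in when it is done.

Besides the shell and the picture viewer there is one more tool, called after "Emit:" as name(argument=value, ...), one argument or row to a line, values as JSON. step_arm: Moves the arm, as the interface text tells. Shift numbers are shares of 0.05 m and turn numbers shares of 6 degrees, none past 1 either way. Its arguments: {"type":"object","properties":{"hand":{"type":"array","items":{"type":"number"}},"xyz":{"type":"array","items":{"type":"array","items":{"type":"number"}}},"delta_rot":{"type":"array","items":{"type":"array","items":{"type":"number"}}},"squeeze":{"type":"number"}},"required":["hand","xyz","delta_rot"]}

```bash
ls; mkdir -p pics
cat > h.py <<'E'
import numpy as np, cv2
from scipy.spatial.transform import Rotation as R
from workcell import observe, optics, workorder
def grab(n,f=None):
    d=optics.get_image(n)
    if f: cv2.imwrite('pics/'+f,d['image'])
    return d
def ray(d,u,v):
    K=np.array(d['intrinsics']);x=(u-K[0,2])/K[0,0];y=(v-K[1,2])/K[1,1]
    rd=np.hypot(x,y);r=rd
    for _ in range(20): r=rd/(1+d['k1']*r*r)
    s=r/rd if rd>0 else 1
    T=np.array(d['camera_from_world']);o=-T[:3,:3].T@T[:3,3]
    w=T[:3,:3].T@np.array([x*s,y*s,1.]);return o,w
def at(d,u,v,z):
    o,w=ray(d,u,v);return o+w*(z-o[2])/w[2]
def proj(d,p):
    T=np.array(d['camera_from_world']);c=T[:3,:3]@np.array(p,float)+T[:3,3]
    x,y=c[0]/c[2],c[1]/c[2];s=1+d['k1']*(x*x+y*y);K=np.array(d['intrinsics'])
    return np.array([K[0,0]*x*s+K[0,2],K[1,1]*y*s+K[1,2]])
E
python3 - <<'E'
from h import *
print(observe())
for n in ('top','side'):
    d=grab(n,n+'0.png');print(n,d['intrinsics'],d['k1'],ray(d,320,240))
E
```

```text
pics
{'time_s': 0.0, 'joints': array([ 1.1760839 ,  0.46943459, -0.04859383,  1.53369182,  0.02409604,
        1.14098132, -0.08230663]), 'dq': array([ 0.00100585,  0.00157636,  0.00171253, -0.00037749,  0.00042477,
       -0.00070604,  0.00129925]), 'effort': array([-1.00106615e-04, -5.07974339e+01, -8.09026812e-02, -2.36152411e+01,
       -6.12651813e-02,  3.79601517e-02,  2.01427911e-04]), 'tcp_pos': array([ 241.25607412, -629.79155557,  229.50491741]), 'ee_rot': array([-3.08732946e+00, -5.71109970e-01,  6.54465435e-04]), 'contact_force': array([ 0.3391178 , -1.16921288,  0.07206367]), 'wrist_torque': array([-0.00240017, -0.0164098 , -0.05464728]), 'width': 87.32838068470457}
top [[555.96822516   0.         310.59049449]
 [  0.         555.96822516 236.23340178]
 [  0.           0.           1.        ]] -0.027191808047251364 (array([ 254.04068211,   64.58635286, 1572.24944296]), array([ 0.21962011, -0.03028147, -0.9752858 ]))
side [[444.43564538   0.         319.18196145]
 [  0.         444.43564538 251.02298762]
 [  0.           0.           1.        ]] -0.033712100745547965 (array([ 28.1619425 , 743.76577757, 886.45175374]), array([ 0.48152107, -0.59288167, -0.64594686]))
```

View pics/top0.png

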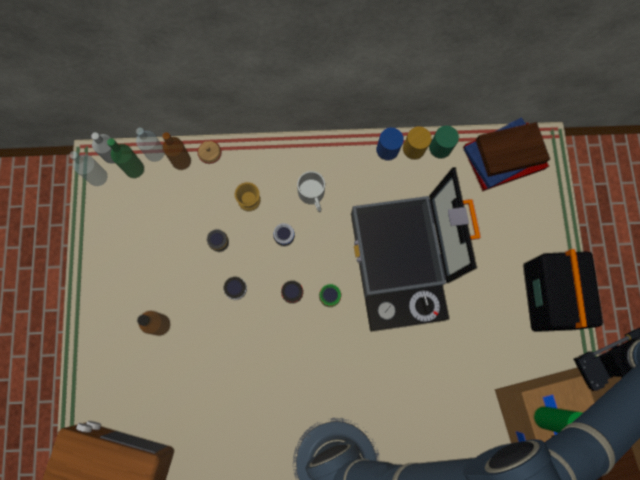

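View pics/side0.png

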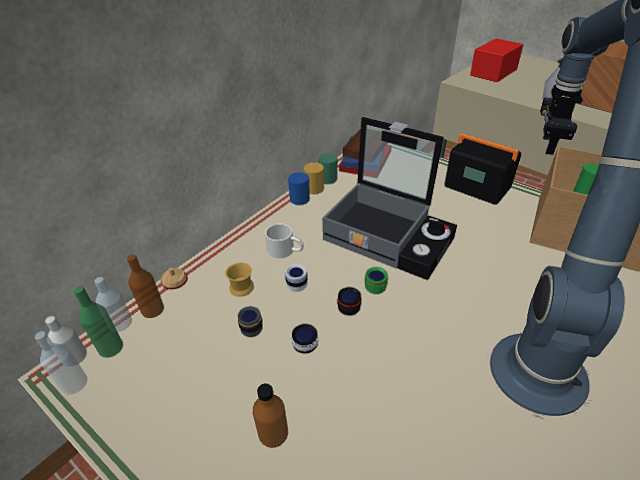

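Top view: candidates for lenses are red-line lens_a (291,291), brass-line lens_b (217,240), silver-ring lens_c (235,288), silver lens_d (284,234). The green decoy is at (330,295), and the jars, mortar (247,196) and cup (311,188) are not wanted. The case bay is at about (400,245) and the dial at (425,305). I'll check the choice in a close crop with measurements.

Run:
```python
from h import *
d=grab('top');im=d['image']
hsv=cv2.cvtColor(im,cv2.COLOR_BGR2HSV)
bg=cv2.medianBlur(im,3)
cl=np.median(im[330:400,200:280].reshape(-1,3),0);print(cl)
m=(np.abs(im.astype(int)-cl).sum(2)>60).astype(np.uint8)
n,l,s,c=cv2.connectedComponentsWithStats(m)
H=dict(a=50,b=58,c=42,d=54,g=50)
P=dict(a=(291,291),b=(217,240),c=(235,288),d=(284,234),g=(330,295))
for k in P:
    i=l[P[k][1],P[k][0]]
    cs,_=cv2.findContours((l==i).astype(np.uint8),0,2)
    e=cv2.minEnclosingCircle(cs[0])
    print(k,s[i],c[i],at(d,*c[i],H[k]/2).round(0),e[1])
a=cv2.resize(im[220:320,195:345],None,fx=5,fy=5,interpolation=cv2.INTER_CUBIC)
b=cv2.resize(im[165:335,345:495],None,fx=4,fy=4,interpolation=cv2.INTER_CUBIC)
cv2.imwrite('pics/l.png',a);cv2.imwrite('pics/case.png',b[:600])
cv2.imwrite('pics/case.png',cv2.resize(im[165:335,345:495],None,fx=3.5,fy=3.5,interpolation=cv2.INTER_CUBIC))
```

```text
[126. 149. 158.]
a [281 280  23  24 447] [291.75615213 291.5212528 ] [458. 102.  25.] 12.047697067260742
b [206 229  23  24 425] [217.41882353 240.26588235] [613. 308.  29.] 12.227765083312988
c [223 276  24  24 458] [234.69868996 287.69650655] [476. 262.  21.] 12.29084587097168
d [273 225  22  22 326] [283.19631902 235.83742331] [619. 121.  27.] 10.937111854553223
g [318 284  24  24 442] [329.72624434 295.29638009] [443.  -3.  25.] 11.974567413330078
```

View pics/l.png

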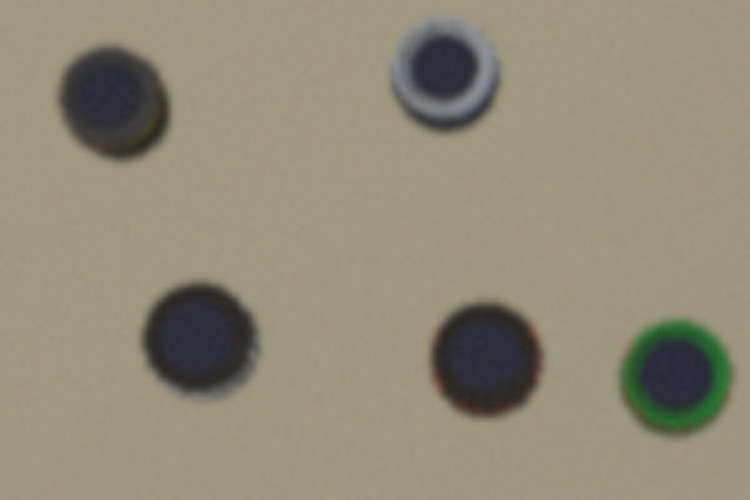

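View pics/case.png

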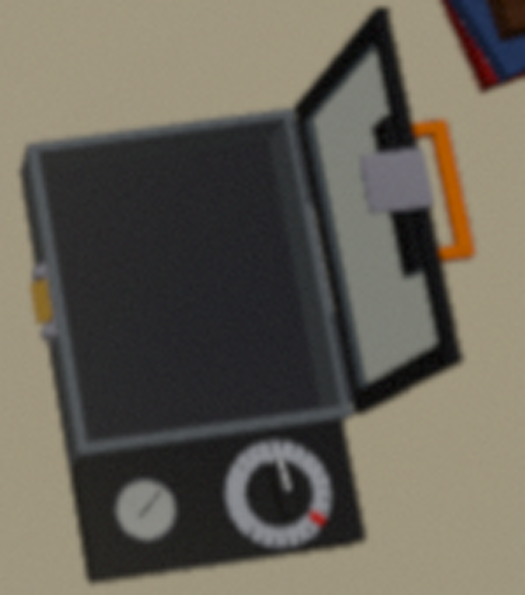

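Crop 1 confirms the four lenses, all upright, with the green one a decoy. In crop 2 (scale 3.5) the outer rim corners are (30,147), (80,450), (352,410), (293,113). The console's near corners are (90,580) and (363,540), the dial's centre is about (278,494) with the white pointer up, and the red tab is at (318,519).

Run:
```python
from h import *
d=grab('top')
px=lambda u,v:(345+(u+.5)/3.5-.5,165+(v+.5)/3.5-.5)
obs=[((30,147),(168,107.5),85),((80,450),(-82,107.5),85),((352,410),(-82,-107.5),85),((293,113),(168,-107.5),85),((90,580),(-178,107.5),55),((363,540),(-178,-107.5),55)]
W=np.array([at(d,*px(*o[0]),o[2])[:2] for o in obs]);C=np.array([o[1] for o in obs],float)
a=C-C.mean(0);b=W-W.mean(0)
th=np.arctan2((a[:,0]*b[:,1]-a[:,1]*b[:,0]).sum(),(a*b).sum());Rm=np.array([[np.cos(th),-np.sin(th)],[np.sin(th),np.cos(th)]])
t=W.mean(0)-Rm@C.mean(0);print('yaw',th,'t',t);print((W-(C@Rm.T+t)).round(1))
f=lambda x,y:(Rm@[x,y]+t).round(1)
print('bay',f(43,0),'hinge',f(43,-107.5),'handle shut',f(43,77.5))
dc=at(d,*px(278,494),58);tip=at(d,*px(278,455),92);mk=at(d,*px(318,519),58)
print('dial',dc,(Rm.T@(dc[:2]-t)),'tip',tip-dc,'mk',mk-dc)
ang=lambda v:np.arctan2(v[1],v[0]);print('ang tip,mk world',ang(tip-dc),ang(mk-dc))
for x in(-12,98):
  for y in(50,-40): print((x,y),f(x,y))
```

```text
yaw 0.09183834034586902 t [ 526.81117961 -199.35191713]
[[-4.1 -1.5]
 [ 1.9 -2.4]
 [ 4.  -0.5]
 [-4.3  0.5]
 [ 0.4  1.9]
 [ 2.   1.9]]
bay [ 569.6 -195.4] hinge [ 579.5 -302.5] handle shut [ 562.5 -118.2]
dial [ 399.58651111 -257.13088663   58.        ] [-131.98738985  -45.86779386] tip [26.40476183  4.6028537  34.        ] mk [-20.6939851  -29.41669981   0.        ]
ang tip,mk world 0.17258490016222466 -2.183852342336243
(-12, 50) [ 510.3 -150.7]
(-12, -40) [ 518.5 -240.3]
(98, 50) [ 619.8 -140.6]
(98, -40) [ 628.1 -230.2]
```

Emit:
step_arm(
  hand=[-1,-1,-1,-1,-1,-1,-1,-1,-1,-1],
  xyz=[
    [0,0,-0.6],
    [0,0,-0.6],
    [0,0,-0.6],
    [0,0,-0.6],
    [0,0,-0.6],
    [0,0,-0.4],
    [0,0,0],
    [0,0,0],
    [0,0,0],
    [0,0,0],
  ],
  delta_rot=[
    [0,0,-1],
    [0,0,-1],
    [0,0,-1],
    [0,0,-1],
    [0,0,-1],
    [0,0,-1],
    [0,0,-1],
    [0,0,-1],
    [0,0,-1],
    [0,0,-1],
  ],
  squeeze=20,
)

```text
time_s: 1.2
tcp_pos: [241.4, -630.2, 400.2]
ee_rot: [-2.385, -2.044, -0.0]
contact_force: [1.1, 0.2, 0.3]
width: 86.9
```

Emit:
step_arm(
  hand=[-1,-1,-1,-1,-1,-1,-1,-1,-1,-1],
  xyz=[
    [0,0,0],
    [0,0,0],
    [0,0,0],
    [0.4,0.25,0],
    [0.79,0.49,0],
    [0.79,0.49,0],
    [0.79,0.49,0],
    [0.79,0.49,0],
    [0.79,0.49,0],
    [0.79,0.49,0],
  ],
  delta_rot=[
    [0,0,-1],
    [0,0,-1],
    [0,0,-0.38],
    [0,0,0],
    [0,0,0],
    [0,0,0],
    [0,0,0],
    [0,0,0],
    [0,0,0],
    [0,0,0],
  ],
)

```text
time_s: 2.2
tcp_pos: [377.3, -357.9, 400.5]
ee_rot: [2.118, 2.32, -0.0]
contact_force: [0.6, -1.2, 0.6]
width: 86.9
```

Emit:
step_arm(
  hand=[-1,-1,-1,-1,-1,-1,-1,-1,-1,-1],
  xyz=[
    [0.79,0.49,0],
    [0.79,0.49,0],
    [0.79,0.49,0],
    [0.79,0.49,0],
    [0.79,0.49,0],
    [0.79,0.49,0],
    [0.79,0.49,0],
    [0.79,0.49,0],
    [0.79,0.49,0],
    [0.79,0.49,0],
  ],
  delta_rot=[
    [0,0,0],
    [0,0,0],
    [0,0,0],
    [0,0,0],
    [0,0,0],
    [0,0,0],
    [0,0,0],
    [0,0,0],
    [0,0,0],
    [0,0,0],
  ],
)

```text
time_s: 3.2
tcp_pos: [585.3, 57.3, 400.5]
ee_rot: [2.118, 2.32, -0.001]
contact_force: [1.1, -0.5, 0.3]
width: 87.0
```

```bash
cat >> h.py <<'E'
def todo(target,z=None):
    s=observe();p=s['tcp_pos'];M=R.from_rotvec(s['ee_rot']).as_matrix()
    dl=np.array(target,float)-p
    return (M.T@dl/50).round(3)
HT=dict(a=50,b=58,c=42,d=54,g=50)
EXP=dict(a=(458,102),b=(613,308),c=(476,262),d=(619,121))
def lenses(d,exp=EXP):
    im=d['image'];out={}
    cl=np.array([126,149,158]) 
    m=(np.abs(im.astype(int)-cl).sum(2)>60).astype(np.uint8)
    n,l,s,c=cv2.connectedComponentsWithStats(m)
    for i in range(1,n):
        if 200<s[i,4]<700:
            p=at(d,*c[i],27)[:2]
            print(s[i,4],c[i].round(1),p.round(0),end=' | ')
    print()
E
python3 - <<'E'
from h import *
d=grab('wrist','w1.png');o,w=ray(d,320,240);print(o,w)
for k,e in EXP.items(): print(k,proj(d,(*e,HT[k])).round(0))
lenses(grab('top'))
E
```

```text
[577.8018004  131.07363275 554.61743051] [ 0.02314776 -0.26459517 -0.96409923]
a [236. 160.]
b [360.   9.]
c [255.  41.]
d [348. 156.]
584 [247.6 196.4] [740. 221.] | 408 [217.5 240.2] [614. 308.] | 428 [234.6 287.5] [476. 261.] | 432 [291.8 291.6] [458. 102.] | 670 [153.6 322.8] [387. 486.] |
```

View pics/w1.png

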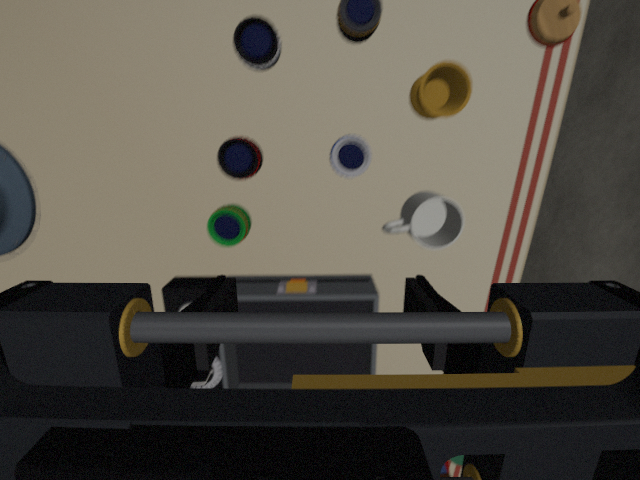

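The wrist view agrees: a is at (240,157), b (361,10), c (257,41), d (351,156), the green decoy (228,227), and the cup and mortar are to the right. Refine using the glass centres.

```bash
cat >> h.py <<'E'
def glass(d,k,e,win=45):
    u,v=proj(d,(*e,HT[k])).astype(int);im=d['image'].astype(int)
    m=((im[...,0]-im[...,2]>18)&(im[...,0]-im[...,1]>12)&(im.sum(2)<260)).astype(np.uint8)
    w=np.zeros_like(m);w[max(0,v-win):v+win,max(0,u-win):u+win]=1
    n,l,s,c=cv2.connectedComponentsWithStats(m*w)
    i=1+np.argmax(s[1:,4]);return at(d,*c[i],HT[k]).round(1),s[i,4],c[i].round(0)
E
python3 - <<'E'
from h import *
d=grab('wrist');t=grab('top')
for k,e in EXP.items(): print(k,glass(d,k,e),glass(t,k,e,14))
print(todo((620,120,400)))
E
```

```text
a (array([459. , 101.4,  50. ]), np.int32(588), array([237., 165.])) (array([466.3, 103.3,  50. ]), np.int32(2), array([291., 288.]))Traceback (most recent call last):
  File "<stdin>", line 3, in <module>
  File "h.py", line 42, in glass
    i=1+np.argmax(s[1:,4]);return at(d,*c[i],HT[k]).round(1),s[i,4],c[i].round(0)
        ~~~~~~~~~^^^^^^^^^
    return _wrapfunc(a, 'argmax', axis=axis, out=out, **kwds)
    return bound(*args, **kwds)
ValueError: attempt to get argmax of an empty sequence
```

Run:
```python
from h import *
t=grab('top');d=grab('wrist')
px=lambda u,v:(195+(u+.5)/5-.5,220+(v+.5)/5-.5)
for k,p in dict(a=(486,356),b=(107,97),c=(200,338),d=(443,68)).items(): print(k,at(t,*px(*p),HT[k]).round(1))
for k,p in dict(a=(240,157),b=(362,10),c=(257,41),d=(351,156)).items(): print(k,at(d,*p,HT[k]).round(1))
try: print(glass(d,'d',(619,121)))
except Exception as e: print(e)
print(todo((622,120,400)))
```

```text
a [457.1 101.5  50. ]
b [610.1 307.7  58. ]
c [474.8 259.5  42. ]
d [619.8 119.8  54. ]
a [462.4 103.9  50. ]
b [614.6 304.5  58. ]
c [478.3 259.8  42. ]
d [621.7 119.9  54. ]
(array([621.1, 119.3,  54. ]), np.int32(528), array([351., 156.]))
[1.242 0.862 0.004]
```

Emit:
step_arm(
  hand=[-1,-1,-1,-1,-1,-1,-1,-1,-1,-1],
  xyz=[
    [0.62,0.42,0],
    [0.62,0.42,0],
    [0,0,0.8],
    [0,0,0.8],
    [0,0,0.8],
    [0,0,0.8],
    [0,0,0.8],
    [0,0,0.8],
    [0,0,0.8],
    [0,0,0.8],
  ],
  delta_rot=[
    [0,0,0],
    [0,0,0],
    [0,0,0],
    [0,0,0],
    [0,0,0],
    [0,0,0],
    [0,0,0],
    [0,0,0],
    [0,0,0],
    [0,0,0],
  ],
)

```text
time_s: 4.5
tcp_pos: [621.3, 118.3, 79.4]
ee_rot: [2.121, 2.315, -0.001]
contact_force: [-0.1, -0.2, 0.1]
width: 87.0
```

Emit:
step_arm(
  hand=[-1,-1,-1,-1,1,1,1,1,1,1],
  xyz=[
    [0,0,0.4],
    [0,0,0.4],
    [0,0,0.36],
    [0,0,0],
    [0,0,0],
    [0,0,0],
    [0,0,0],
    [0,0,0],
    [0,0,0],
    [0,0,0],
  ],
  delta_rot=[
    [0,0,0],
    [0,0,0],
    [0,0,0],
    [0,0,0],
    [0,0,0],
    [0,0,0],
    [0,0,0],
    [0,0,0],
    [0,0,0],
    [0,0,0],
  ],
)

```text
time_s: 5.5
tcp_pos: [621.7, 121.6, 23.4]
ee_rot: [2.117, 2.32, 0.002]
contact_force: [1.0, -0.7, 4.5]
width: 59.5
```

Emit:
step_arm(
  hand=[1,1,1,1,1,1,1,1,1,1],
  xyz=[
    [0,0,-0.9],
    [0,0,-0.9],
    [0,0,-0.94],
    [-0.75,-0.06,0],
    [-0.75,-0.06,0],
    [-0.75,-0.06,0],
    [-0.75,-0.06,0],
    [-0.75,-0.06,0],
    [-0.75,-0.06,0],
    [-0.75,-0.06,0],
  ],
  delta_rot=[
    [0,0,0],
    [0,0,0],
    [0,0,0],
    [0,0,0],
    [0,0,0],
    [0,0,0],
    [0,0,0],
    [0,0,0],
    [0,0,0],
    [0,0,0],
  ],
)

```text
time_s: 6.5
tcp_pos: [622.9, -143.4, 158.6]
ee_rot: [-2.116, -2.32, 0.002]
contact_force: [0.9, -0.3, -3.0]
width: 59.6
```

Emit:
step_arm(
  hand=[1,1,1,1,1,1,1,1,1,1],
  xyz=[
    [-0.75,-0.06,0],
    [-0.4,-0.03,0],
    [-0.4,-0.06,0],
    [0,0,0],
    [0,0,0],
    [0,0,0],
    [0,0,0],
    [0,0,0],
    [0,0,0],
    [0,0,0],
  ],
  delta_rot=[
    [0,0,0],
    [0,0,0],
    [0,0,0],
    [0,0,0],
    [0,0,0],
    [0,0,0],
    [0,0,0],
    [0,0,0],
    [0,0,0],
    [0,0,0],
  ],
)

```text
time_s: 7.5
tcp_pos: [623.7, -219.4, 159.6]
ee_rot: [2.117, 2.321, -0.0]
contact_force: [0.5, 0.1, -3.3]
width: 59.9
```

Run:
```python
from h import *
d=grab('wrist','w2.png');t=grab('top','t2.png');cv2.imwrite('pics/w2t2.png',np.hstack([cv2.resize(d['image'],(400,300)),cv2.resize(t['image'][160:340,330:490],(338,380))[:300]]))
```

```text
(no output)
```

View pics/w2t2.png

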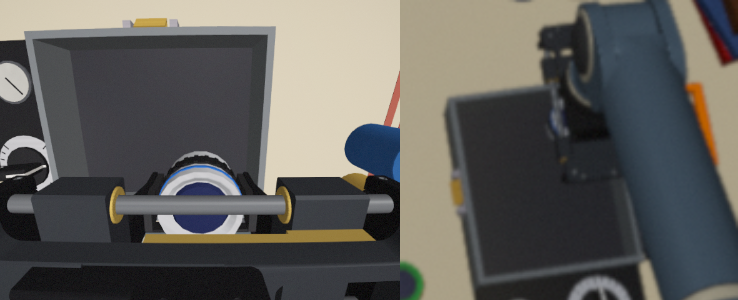

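Run:
```python
from h import *
d=grab('wrist');th=.0918;Rm=np.array([[np.cos(th),-np.sin(th)],[np.sin(th),np.cos(th)]]);t=np.array([526.8,-199.35])
for p in((168,107.5),(-82,107.5),(-82,0),(168,0)): 
  print(p,proj(d,(*(Rm@p+t),85)).round(0))
for q in ((440,43),(40,53)): print(Rm.T@(at(d,*q,85)[:2]-t))
```

```text
(168, 107.5) [442.  41.]
(-82, 107.5) [38. 46.]
(-82, 0) [ 69. 215.]
(168, 0) [428. 215.]
[166.66206786 106.63283262]
[-81.50958314 103.32221594]
```

Emit:
step_arm(
  hand=[1,1,1,1,1,1,-0.7,-0.7,-0.7,-0.7],
  xyz=[
    [0,0,0.5],
    [0,0,0.5],
    [0,0,0.5],
    [0,0,0.5],
    [0,0,0.3],
    [0,0,0],
    [0,0,0],
    [0,0,0],
    [0,0,0],
    [0,0,0],
  ],
  delta_rot=[
    [0,0,0],
    [0,0,0],
    [0,0,0],
    [0,0,0],
    [0,0,0],
    [0,0,0],
    [0,0,0],
    [0,0,0],
    [0,0,0],
    [0,0,0],
  ],
)

```text
time_s: 8.65
tcp_pos: [624.1, -219.9, 45.5]
ee_rot: [2.117, 2.319, 0.001]
contact_force: [-0.2, 0.4, 0.0]
width: 73.3
```

Emit:
step_arm(
  hand=[-0.7,-0.7,-0.7,-0.7,-1,-1,-1,-1,-1,-1],
  xyz=[
    [0,0,-0.8],
    [0,0,-0.8],
    [0,0,-0.7],
    [0.75,-0.3,0],
    [0.75,-0.3,0],
    [0.75,-0.3,0],
    [0.75,-0.3,0],
    [0.75,-0.3,0],
    [0.75,-0.3,0],
    [0.75,-0.3,0],
  ],
  delta_rot=[
    [0,0,0],
    [0,0,0],
    [0,0,0],
    [0,0,0],
    [0,0,0],
    [0,0,0],
    [0,0,0],
    [0,0,0],
    [0,0,0],
    [0,0,0],
  ],
)

```text
time_s: 9.65
tcp_pos: [494.3, 33.4, 160.1]
ee_rot: [2.117, 2.32, 0.001]
contact_force: [0.5, 0.9, 0.4]
width: 86.7
```

Run:
```python
from h import *
lenses(grab('top'));print(todo((459.5,102,20)))
```

```text
477 [311.7 185.2] [767.  33.] | 591 [247.5 196.4] [740. 221.] | 412 [217.5 240.2] [614. 309.] | 438 [234.6 287.6] [476. 261.] | 438 [291.8 291.6] [458. 102.] | 681 [153.7 322.8] [387. 486.] | 
[ 1.278 -0.497  2.813]
```

Emit:
step_arm(
  hand=[-1,-1,-1,-1,-1,-1,-1,-1,-1,-1],
  xyz=[
    [0.64,-0.25,0],
    [0.64,-0.25,0],
    [0,0,0],
    [0,0,0.6],
    [0,0,0.6],
    [0,0,0.6],
    [0,0,0.4],
    [0,0,0],
    [0,0,0],
    [0,0,0],
  ],
  delta_rot=[
    [0,0,0],
    [0,0,0],
    [0,0,0],
    [0,0,0],
    [0,0,0],
    [0,0,0],
    [0,0,0],
    [0,0,0],
    [0,0,0],
    [0,0,0],
  ],
)

```text
time_s: 10.7
tcp_pos: [465.5, 93.7, 50.8]
ee_rot: [2.117, 2.319, 0.003]
contact_force: [0.0, 1.0, 0.9]
width: 87.3
```

Emit:
step_arm(
  hand=[-1,-1,-1,-1,-1,-1,1,1,1,1],
  xyz=[
    [0.18,-0.1,0],
    [0,0,0],
    [0,0,0.3],
    [0,0,0.28],
    [0,0,0],
    [0,0,0],
    [0,0,0],
    [0,0,0],
    [0,0,0],
    [0,0,0],
  ],
  delta_rot=[
    [0,0,0],
    [0,0,0],
    [0,0,0],
    [0,0,0],
    [0,0,0],
    [0,0,0],
    [0,0,0],
    [0,0,0],
    [0,0,0],
    [0,0,0],
  ],
)

```text
time_s: 11.7
tcp_pos: [458.7, 102.0, 20.8]
ee_rot: [2.117, 2.32, 0.001]
contact_force: [0.1, -1.0, -1.0]
width: 62.9
```

Run:
```python
from h import *
s=observe();print(s['tcp_pos'],s['width'],s['contact_force'],s['joints']);print(todo((616,-133,160)))
```

```text
[458.72638884 101.98543335  20.76335075] 62.890309397813425 [ 0.05141756 -0.96503061 -0.96479385] [ 0.20331136  0.53720583 -0.63704949  2.15610011  0.55768755  0.61333287
 -0.74316904]
[-4.967  2.706 -2.783]
```

Emit:
step_arm(
  hand=[1,1,1,1,1,1,1,1,1,1],
  xyz=[
    [0,0,0],
    [0,0,-0.9],
    [0,0,-0.9],
    [0,0,-0.98],
    [-0.62,0.34,0],
    [-0.62,0.34,0],
    [-0.62,0.34,0],
    [-0.62,0.34,0],
    [-0.62,0.34,0],
    [-0.62,0.34,0],
  ],
  delta_rot=[
    [0,0,0],
    [0,0,0],
    [0,0,0],
    [0,0,0],
    [0,0,0],
    [0,0,0],
    [0,0,0],
    [0,0,0],
    [0,0,0],
    [0,0,0],
  ],
)

```text
time_s: 12.7
tcp_pos: [576.9, -75.4, 158.8]
ee_rot: [-2.117, -2.32, 0.002]
contact_force: [0.2, 0.3, -2.8]
width: 61.6
```

Emit:
step_arm(
  hand=[1,1,1,1,1,1,1,1,1,1],
  xyz=[
    [-0.62,0.34,0],
    [-0.62,0.34,0],
    [0,0,0],
    [0,0,0],
    [0,0,0.5],
    [0,0,0.5],
    [0,0,0],
    [0,0,0],
    [0,0,0],
    [0,0,0],
  ],
  delta_rot=[
    [0,0,0],
    [0,0,0],
    [0,0,0],
    [0,0,0],
    [0,0,0],
    [0,0,0],
    [0,0,0],
    [0,0,0],
    [0,0,0],
    [0,0,0],
  ],
)

```text
time_s: 13.7
tcp_pos: [617.5, -132.2, 111.1]
ee_rot: [2.116, 2.319, 0.002]
contact_force: [0.6, -0.3, -2.7]
width: 61.3
```

Emit:
step_arm(
  hand=[1,1,1,1,1,-0.7,-0.7,-0.7,-0.7,-0.7],
  xyz=[
    [0,0,0.5],
    [0,0,0.5],
    [0,0,0.38],
    [0,0,0],
    [0,0,0],
    [0,0,0],
    [0,0,0],
    [0,0,0],
    [0,0,-0.8],
    [0,0,-0.8],
  ],
  delta_rot=[
    [0,0,0],
    [0,0,0],
    [0,0,0],
    [0,0,0],
    [0,0,0],
    [0,0,0],
    [0,0,0],
    [0,0,0],
    [0,0,0],
    [0,0,0],
  ],
)

```text
time_s: 14.7
tcp_pos: [615.9, -132.4, 120.9]
ee_rot: [-2.116, -2.319, 0.002]
contact_force: [0.9, -0.5, 0.4]
width: 73.8
```

Emit:
step_arm(
  hand=[-0.7,-0.7,-1,-1,-1,-1,-1,-1,-1,-1],
  xyz=[
    [0,0,-0.75],
    [0.81,-0.21,0],
    [0.81,-0.21,0],
    [0.81,-0.21,0],
    [0.81,-0.21,0],
    [0.81,-0.21,0],
    [0.81,-0.21,0],
    [0.81,-0.21,0],
    [0.81,-0.21,0],
    [0,0,0],
  ],
  delta_rot=[
    [0,0,0],
    [0,0,0],
    [0,0,0],
    [0,0,0],
    [0,0,0],
    [0,0,0],
    [0,0,0],
    [0,0,0],
    [0,0,0],
    [0,0,0],
  ],
)

```text
time_s: 15.7
tcp_pos: [500.6, 189.6, 159.6]
ee_rot: [-2.104, -2.331, -0.006]
contact_force: [-0.3, 0.8, -0.2]
width: 87.0
```

Run:
```python
from h import *
t=grab('top','t3.png');lenses(t);print(todo((477,260,18)))
```

```text
577 [310.6 187.8] [759.  37.] | 582 [247.6 196.4] [740. 221.] | 670 [153.6 322.8] [387. 486.] | 
[ 1.519 -0.36   2.823]
```

Run:
```python
from h import *
d=grab('wrist','w3.png');print(proj(d,(477,260,42)));print(todo((477,260,18)))
s=grab('side');print(proj(s,(477,260,21)),proj(s,(612,306,29)))
a=cv2.resize(s['image'][280:380,220:340],(400,333));cv2.imwrite('pics/w3s.png',np.vstack([cv2.resize(d['image'],(400,267)),a]))
```

```text
[298.10076548 144.23597277]
[ 1.573 -0.38   2.812]
[304.6838076  338.49130904] [250.71995664 321.77190864]
```

View pics/w3s.png

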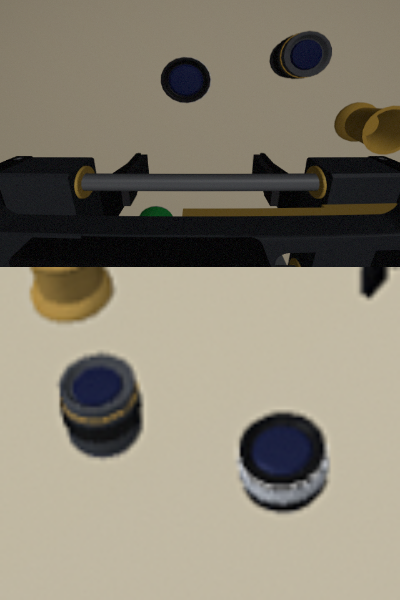

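Emit:
step_arm(
  hand=[-1,-1,-1,-1,-1,-1,-1,-1,-1,-1],
  xyz=[
    [0.54,-0.13,0],
    [0.54,-0.13,0],
    [0.52,-0.12,0],
    [0,0,0],
    [0,0,0.8],
    [0,0,0.8],
    [0,0,0],
    [0,0,0],
    [0,0,0],
    [0,0,0],
  ],
  delta_rot=[
    [0,0,0],
    [0,0,0],
    [0,0,0],
    [0,0,0],
    [0,0,0],
    [0,0,0],
    [0,0,0],
    [0,0,0],
    [0,0,0],
    [0,0,0],
  ],
)

```text
time_s: 16.85
tcp_pos: [478.6, 260.9, 80.0]
ee_rot: [2.118, 2.319, 0.005]
contact_force: [0.3, 0.7, -0.2]
width: 86.9
```

Emit:
step_arm(
  hand=[-1,-1,-1,-1,1,1,1,1,1,1],
  xyz=[
    [0,0,0.5],
    [0,0,0.5],
    [0,0,0.24],
    [0,0,0],
    [0,0,0],
    [0,0,0],
    [0,0,0],
    [0,0,0],
    [0,0,0],
    [0,0,0],
  ],
  delta_rot=[
    [0,0,0],
    [0,0,0],
    [0,0,0],
    [0,0,0],
    [0,0,0],
    [0,0,0],
    [0,0,0],
    [0,0,0],
    [0,0,0],
    [0,0,0],
  ],
)

```text
time_s: 17.85
tcp_pos: [477.2, 260.6, 16.7]
ee_rot: [2.117, 2.32, 0.0]
contact_force: [-2.0, -0.7, 6.5]
width: 63.6
```

Emit:
step_arm(
  hand=[1,1,1,1,1,1,1,1,1,1],
  xyz=[
    [0,0,-0.9],
    [0,0,-0.9],
    [0,0,-1],
    [-0.82,0,0],
    [-0.82,0,0],
    [-0.82,0,0],
    [-0.82,0,0],
    [-0.82,0,0],
    [-0.82,0,0],
    [-0.82,0,0],
  ],
  delta_rot=[
    [0,0,0],
    [0,0,0],
    [0,0,0],
    [0,0,0],
    [0,0,0],
    [0,0,0],
    [0,0,0],
    [0,0,0],
    [0,0,0],
    [0,0,0],
  ],
)

```text
time_s: 18.85
tcp_pos: [502.8, -27.3, 155.7]
ee_rot: [-2.117, -2.321, 0.001]
contact_force: [0.8, 0.1, -2.1]
width: 63.6
```

Run:
```python
from h import *
lenses(grab('top'));grab('side');s=observe();print(s['tcp_pos'],s['width'],todo((520.6,-230,160)))
```

```text
289 [312.5 189.5] [754.  31.] | 602 [247.6 196.4] [741. 220.] | 419 [217.4 240.3] [613. 309.] | 692 [153.6 322.8] [387. 486.] | 
[503.04130739 -33.03848387 154.96128986] 63.540078539782805 [-3.955  0.033 -0.087]
```

Emit:
step_arm(
  hand=[1,1,1,1,1,1,1,1,1,1],
  xyz=[
    [-0.8,0,-0.08],
    [-0.8,0,0],
    [-0.8,0,0],
    [-0.8,0.02,0],
    [-0.74,0.02,0],
    [0,0,0],
    [0,0,0],
    [0,0,0.5],
    [0,0,0],
    [0,0,0],
  ],
  delta_rot=[
    [0,0,0],
    [0,0,0],
    [0,0,0],
    [0,0,0],
    [0,0,0],
    [0,0,0],
    [0,0,0],
    [0,0,0],
    [0,0,0],
    [0,0,0],
  ],
)

```text
time_s: 19.95
tcp_pos: [523.1, -219.8, 134.9]
ee_rot: [-2.114, -2.322, 0.0]
contact_force: [0.1, -0.6, -2.5]
width: 63.3
```

Emit:
step_arm(
  hand=[1,1,1,1,1,1,1,-0.7,-0.7,-0.7],
  xyz=[
    [-0.2,-0.06,0],
    [0,0,0.5],
    [0,0,0.5],
    [0,0,0.5],
    [0,0,0.44],
    [0,0,0],
    [0,0,0],
    [0,0,0],
    [0,0,0],
    [0,0,0],
  ],
  delta_rot=[
    [0,0,0],
    [0,0,0],
    [0,0,0],
    [0,0,0],
    [0,0,0],
    [0,0,0],
    [0,0,0],
    [0,0,0],
    [0,0,0],
    [0,0,0],
  ],
)

```text
time_s: 20.95
tcp_pos: [521.9, -232.0, 39.2]
ee_rot: [2.116, 2.319, 0.001]
contact_force: [-0.1, 0.4, 1.0]
width: 73.1
```

Emit:
step_arm(
  hand=[-0.7,-0.7,-0.7,-0.7,-0.7,-1,-1,-1,-1,-1],
  xyz=[
    [0,0,0],
    [0,0,-0.8],
    [0,0,-0.8],
    [0,0,-0.85],
    [0.8,0.2,0],
    [0.8,0.2,0],
    [0.8,0.2,0],
    [0.8,0.2,0],
    [0.8,0.2,0],
    [0.8,0.2,0],
  ],
  delta_rot=[
    [0,0,0],
    [0,0,0],
    [0,0,0],
    [0,0,0],
    [0,0,0],
    [0,0,0],
    [0,0,0],
    [0,0,0],
    [0,0,0],
    [0,0,0],
  ],
)

```text
time_s: 21.95
tcp_pos: [559.1, 14.3, 160.9]
ee_rot: [2.117, 2.32, 0.0]
contact_force: [0.4, 0.3, 0.1]
width: 86.6
```

Run:
```python
from h import *
lenses(grab('top'));grab('side');grab('side');s=observe();print(s['tcp_pos'],s['width'],todo((613,307,160)))
```

```text
595 [247.5 196.4] [740. 221.] | 414 [217.5 240.3] [614. 309.] | 432 [329.8 295.3] [443.  -3.] | 684 [153.7 322.8] [387. 486.] | 
[559.14721001  16.78006166 161.23127207] 86.9298659938672 [5.671 1.641 0.033]
```

Emit:
step_arm(
  hand=[-1,-1,-1,-1,-1,-1,-1,-1,-1,-1],
  xyz=[
    [0.81,0.23,0],
    [0.81,0.23,0],
    [0.81,0.23,0],
    [0.81,0.23,0],
    [0.81,0.23,0],
    [0.81,0.23,0],
    [0.81,0.26,0],
    [0,0,0],
    [0,0,0.8],
    [0,0,0.4],
  ],
  delta_rot=[
    [0,0,0],
    [0,0,0],
    [0,0,0],
    [0,0,0],
    [0,0,0],
    [0,0,0],
    [0,0,0],
    [0,0,0],
    [0,0,0],
    [0,0,0],
  ],
)

```text
time_s: 23.1
tcp_pos: [614.8, 299.6, 98.0]
ee_rot: [2.119, 2.318, -0.006]
contact_force: [0.0, 0.0, -0.5]
width: 87.0
```

Run:
```python
from h import *
d=grab('wrist');grab('side');s=observe();print(s['tcp_pos'],todo((613,307,22)))
```

```text
[613.7736755  298.55431938  96.68649587] [0.177 0.009 1.493]
```

Emit:
step_arm(
  hand=[-1,-1,-1,-1,-1,1,1,1,1,1],
  xyz=[
    [0.18,0,0],
    [0,0,0.5],
    [0,0,0.5],
    [0,0,0.48],
    [0,0,0],
    [0,0,0],
    [0,0,0],
    [0,0,0],
    [0,0,0],
    [0,0,0],
  ],
  delta_rot=[
    [0,0,0],
    [0,0,0],
    [0,0,0],
    [0,0,0],
    [0,0,0],
    [0,0,0],
    [0,0,0],
    [0,0,0],
    [0,0,0],
    [0,0,0],
  ],
)

```text
time_s: 24.2
tcp_pos: [613.6, 311.8, 27.5]
ee_rot: [-2.118, -2.32, 0.001]
contact_force: [-3.1, -0.9, 4.4]
width: 57.6
```

Emit:
step_arm(
  hand=[1,1,1,1,1,1,1,1,1,1],
  xyz=[
    [0,0,0],
    [0,0,-0.9],
    [0,0,-0.9],
    [0,0,-1],
    [-0.8,-0.26,0],
    [-0.8,-0.26,0],
    [-0.8,-0.26,0],
    [-0.8,-0.26,0],
    [-0.8,-0.26,0],
    [-0.8,-0.26,0],
  ],
  delta_rot=[
    [0,0,0],
    [0,0,0],
    [0,0,0],
    [0,0,0],
    [0,0,0],
    [0,0,0],
    [0,0,0],
    [0,0,0],
    [0,0,0],
    [0,0,0],
  ],
)

```text
time_s: 25.2
tcp_pos: [557.4, 63.5, 165.9]
ee_rot: [2.118, 2.321, -0.001]
contact_force: [0.6, 0.3, -3.4]
width: 57.3
```

Emit:
step_arm(
  hand=[1,1,1,1,1,1,1,1,1,1],
  xyz=[
    [-0.8,-0.26,0],
    [-0.8,-0.26,0],
    [-0.8,-0.26,0],
    [-0.8,-0.26,0],
    [0,0,0],
    [0,0,0],
    [0,0,0],
    [0,0,0],
    [0,0,0],
    [0,0,0],
  ],
  delta_rot=[
    [0,0,0],
    [0,0,0],
    [0,0,0],
    [0,0,0],
    [0,0,0],
    [0,0,0],
    [0,0,0],
    [0,0,0],
    [0,0,0],
    [0,0,0],
  ],
)

```text
time_s: 26.2
tcp_pos: [521.3, -97.7, 166.6]
ee_rot: [2.115, 2.322, 0.0]
contact_force: [-0.1, -0.5, -3.3]
width: 57.6
```

Run:
```python
from h import *
d=grab('wrist','w4.png');s=observe();print(s['tcp_pos'],todo((512.5,-142.4,42.5)))
```

```text
[521.21735326 -97.89917329 166.54331014] [-0.87  -0.256  2.481]
```

View pics/w4.png

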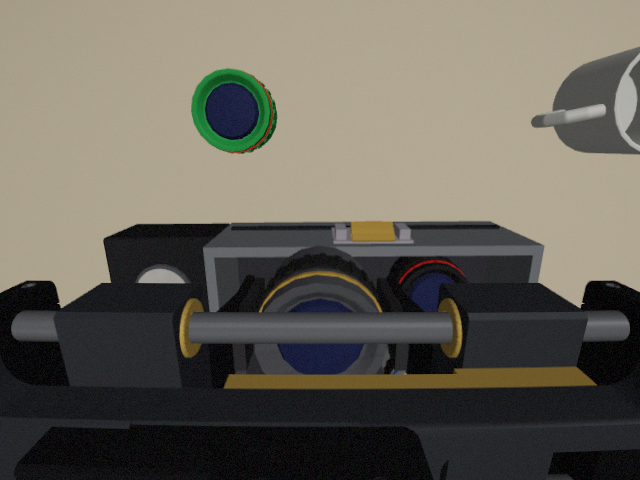

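The wrist view shows lens_b held at (320,330), with lens_a already in the bay at (435,290) and free room in between. Lowering b into the last slot.

Emit:
step_arm(
  hand=[1,1,1,1,1,1,1,1,1,1],
  xyz=[
    [-0.44,-0.13,0],
    [-0.43,-0.13,0],
    [0,0,0],
    [0,0,0],
    [0,0,0.4],
    [0,0,0.4],
    [0,0,0.4],
    [0,0,0.4],
    [0,0,0.4],
    [0,0,0.32],
  ],
  delta_rot=[
    [0,0,0],
    [0,0,0],
    [0,0,0],
    [0,0,0],
    [0,0,0],
    [0,0,0],
    [0,0,0],
    [0,0,0],
    [0,0,0],
    [0,0,0],
  ],
)

```text
time_s: 27.25
tcp_pos: [512.3, -141.7, 49.6]
ee_rot: [-2.115, -2.322, -0.001]
contact_force: [-0.6, 0.0, -2.5]
width: 57.2
```

Emit:
step_arm(
  hand=[1,1,-0.7,-0.7,-0.7,-0.7,-0.7,-0.7,-0.7,-0.7],
  xyz=[
    [0,0,0],
    [0,0,0],
    [0,0,0],
    [0,0,0],
    [0,0,0],
    [0,0,-0.6],
    [0,0,-0.6],
    [0,0,-0.8],
    [0,0,-0.8],
    [0,0,-0.6],
  ],
  delta_rot=[
    [0,0,0],
    [0,0,0],
    [0,0,0],
    [0,0,0],
    [0,0,0],
    [0,0,0],
    [0,0,0],
    [0,0,0],
    [0,0,0],
    [0,0,0],
  ],
)

```text
time_s: 28.25
tcp_pos: [512.9, -143.0, 223.7]
ee_rot: [2.115, 2.318, 0.002]
contact_force: [0.8, -0.2, -0.8]
width: 73.9
```

Emit:
step_arm(
  hand=[-0.7,-0.7,-0.7,-0.7,-0.7,-0.7,-0.7,-0.7,-0.7,-0.7],
  xyz=[
    [0,0,-0.8],
    [0,0,-0.8],
    [0,0,-0.8],
    [0,0,-0.8],
    [0,0,-0.8],
    [0,0,-0.8],
    [0,0,0],
    [0,0,0],
    [0,0,0],
    [0,0,0],
  ],
  delta_rot=[
    [0,0,0],
    [0,0,0],
    [0,0,0],
    [0,0,0],
    [0,0,0],
    [0,0,0],
    [0,0,0],
    [0,0,0],
    [0,0,0],
    [0,0,0],
  ],
)

```text
time_s: 29.25
tcp_pos: [511.5, -143.2, 459.2]
ee_rot: [-2.116, -2.319, 0.002]
contact_force: [-0.4, -1.1, -0.2]
width: 73.9
```

Run:
```python
from h import *
d=grab('side','s5.png');w=grab('wrist');t=grab('top');s=observe();print(s['tcp_pos'])
a=cv2.resize(d['image'][100:290,310:480],(537,600));b=cv2.resize(t['image'][160:340,340:490],(250,300))
cv2.imwrite('pics/s5c.png',np.hstack([a,np.vstack([b,cv2.resize(w['image'],(250,300))])]))
```

```text
[ 511.82894757 -143.14644222  459.74662393]
```

View pics/s5c.png

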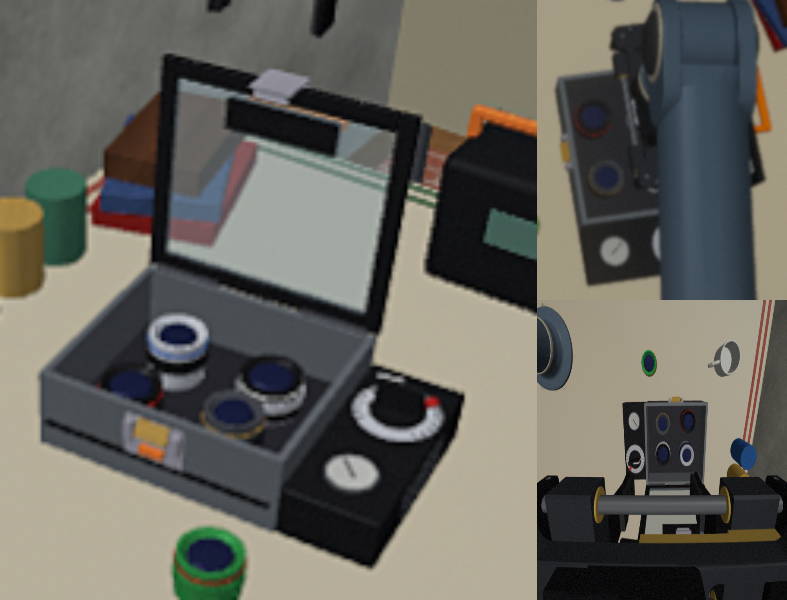

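All four lenses stand in the bay: d, c, a and b at (178,345), (270,385), (130,385), (233,412). The lid is open and the handle is behind it. Next I find the lid angle from the orange bar and plan the push.

```bash
cat >> h.py <<'E'
TH=.0918;RC=np.array([[np.cos(TH),-np.sin(TH)],[np.sin(TH),np.cos(TH)]]);TC=np.array([526.8,-199.35])
def cw(x,y,z): return np.array([*(RC@[x,y]+TC),z])
def wc(p): return np.array([*(RC.T@(np.array(p)[:2]-TC)),p[2]])
def bar(th): return cw(43,-107.5+185*np.cos(th)-42*np.sin(th),85+185*np.sin(th)+42*np.cos(th))
E
python3 - <<'E'
from h import *
t=grab('top');im=cv2.imread('pics/top0.png')
hsv=cv2.cvtColor(im,cv2.COLOR_BGR2HSV)
m=cv2.inRange(hsv,(5,150,120),(20,255,255));m[:190]=0;m[245:]=0;m[:,:455]=0;m[:,495:]=0
y,x=np.nonzero(m);print(len(x),x.min(),x.max(),y.min(),y.max(),x.mean(),y.mean())
# right end of bar: outermost columns per row
for r in range(y.min(),y.max()+1,6): print(r,x[y==r])
for th in(1.6,1.65,1.7,1.75,1.8,1.85): print(th,proj(t,bar(th)).round(1),wc(bar(th)).round(0))
print(todo(cw(43,-240,459)),cw(43,-240,262))
E
```

```text
229 463 479 199 238 472.93886462882097 218.49781659388645
199 [470]
205 [469 470 471 472 473]
211 [470 471 472 473 474]
217 [471 472 473 474 475]
223 [473 474 475 476 477]
229 [474 475 476 477 478]
235 [473 474 475 476 477 478 479]
1.6 [472.7 219.2] [  43. -155.  269.]
1.65 [476. 219.] [  43. -164.  266.]
1.7 [479.2 218.8] [  43. -173.  263.]
1.75 [482.3 218.7] [  43. -182.  260.]
1.8 [485.3 218.7] [  43. -190.  256.]
1.85 [488.  218.7] [  43. -199.  251.]
[-5.947  1.055  0.015] [ 591.62000976 -434.39758313  262.        ]
```

Emit:
step_arm(
  hand=[1,1,1,1,1,1,1,1,1,1],
  xyz=[
    [-0.78,0.15,0],
    [-0.78,0.15,0],
    [-0.78,0.15,0],
    [-0.78,0.15,0],
    [-0.78,0.15,0],
    [-0.78,0.15,0],
    [-0.78,0.15,0],
    [0,0,0],
    [0,0,0],
    [0,0,0],
  ],
  delta_rot=[
    [0,0,0],
    [0,0,0],
    [0,0,0],
    [0,0,0],
    [0,0,0],
    [0,0,0],
    [0,0,0],
    [0,0,0],
    [0,0,0],
    [0,0,0],
  ],
)

```text
time_s: 30.45
tcp_pos: [589.6, -408.7, 460.7]
ee_rot: [-2.115, -2.322, -0.001]
contact_force: [-0.1, -0.1, 0.1]
width: 4.0
```

Run:
```python
from h import *
s=observe();print(wc(s['tcp_pos']),todo(cw(43,-215,268)),s['joints'])
```

```text
[  43.35384298 -214.25036333  460.73755511] [-0.018 -0.008  3.855] [ 0.90172249  0.54390616 -0.684181    0.99467198  0.33536379  1.70106524
  0.4309897 ]
```

Emit:
step_arm(
  hand=[1,1,1,1,1,1,1,1,1,1],
  xyz=[
    [0,0,0.6],
    [0,0,0.6],
    [0,0,0.6],
    [0,0,0.6],
    [0,0,0.6],
    [0,0,0.6],
    [0,0,0.25],
    [0,0,0],
    [0.3,0,0],
    [0.3,0,0],
  ],
  delta_rot=[
    [0,0,0],
    [0,0,0],
    [0,0,0],
    [0,0,0],
    [0,0,0],
    [0,0,0],
    [0,0,0],
    [0,0,0],
    [0,0,0],
    [0,0,0],
  ],
)

```text
time_s: 31.45
tcp_pos: [587.5, -378.9, 270.3]
ee_rot: [2.116, 2.318, 0.002]
contact_force: [-0.0, 0.0, -0.6]
width: 0.4
```

Emit:
step_arm(
  hand=[1,1,1,1,1,1,1,1,1,1],
  xyz=[
    [0.2,0,0],
    [0.2,0,0],
    [0.2,0,0],
    [0.2,0,0],
    [0.2,0,0],
    [0.2,0,0],
    [0.2,0,0],
    [0.2,0,0],
    [0.2,0,0],
    [0,0,0],
  ],
  delta_rot=[
    [0,0,0],
    [0,0,0],
    [0,0,0],
    [0,0,0],
    [0,0,0],
    [0,0,0],
    [0,0,0],
    [0,0,0],
    [0,0,0],
    [0,0,0],
  ],
)

```text
time_s: 32.45
tcp_pos: [578.6, -288.1, 268.3]
ee_rot: [-2.114, -2.323, -0.001]
contact_force: [-0.1, 0.4, -0.4]
width: 0.3
```

Run:
```python
from h import *
s=observe();print(wc(s['tcp_pos']),s['contact_force'])
d=grab('side','s6.png');w=grab('wrist')
cv2.imwrite('pics/s6c.png',np.hstack([cv2.resize(d['image'][80:290,310:500],(475,525)),cv2.resize(w['image'],(300,525))]))
```

```text
[ 43.43817031 -93.1408113  268.26417157] [-0.0656634   0.43247584 -0.38135592]
```

View pics/s6c.png

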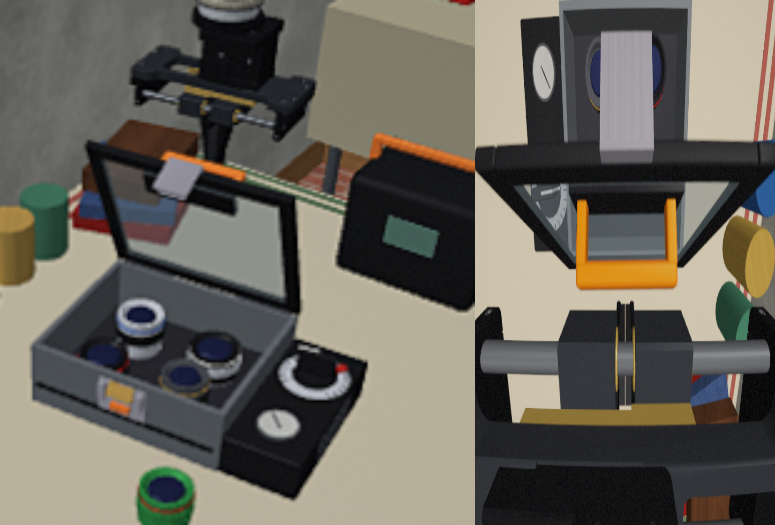

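The lid has tipped off the fingers and is sinking; the orange handle at (205,165) is ahead of the gripper. Raise, turn 90° and go above the handle.

Emit:
step_arm(
  hand=[1,1,1,1,1,1,1,1,1,1],
  xyz=[
    [0,0,-0.5],
    [0,0,-0.5],
    [0,0,-0.2],
    [0,0,0],
    [0,0,0],
    [0,0,0],
    [0,0,0],
    [0,0,0],
    [0,0,0],
    [0,0,0],
  ],
  delta_rot=[
    [0,0,-1],
    [0,0,-1],
    [0,0,-1],
    [0,0,-1],
    [0,0,-1],
    [0,0,-1],
    [0,0,-1],
    [0,0,-1],
    [0,0,-1],
    [0,0,-1],
  ],
)

```text
time_s: 33.55
tcp_pos: [578.3, -291.5, 327.9]
ee_rot: [0.669, 3.069, 0.0]
contact_force: [0.7, 0.5, 0.3]
width: 0.4
```

Emit:
step_arm(
  hand=[-0.4,-0.4,-0.4,-0.4,-0.4,-0.4,-0.4,-0.4,-0.4,-0.4],
  xyz=[
    [0,0,0],
    [0,0,0],
    [0,0,0],
    [0,0,0],
    [0,0,0],
    [0,0.7,0],
    [0,0.7,0],
    [0,0.7,0],
    [0,0.7,0],
    [0,0.6,0],
  ],
  delta_rot=[
    [0,0,-1],
    [0,0,-1],
    [0,0,-1],
    [0,0,-1],
    [0,0,-1],
    [0,0,0],
    [0,0,0],
    [0,0,0],
    [0,0,0],
    [0,0,0],
  ],
)

```text
time_s: 34.55
tcp_pos: [562.7, -120.0, 328.2]
ee_rot: [-0.143, 3.138, 0.0]
contact_force: [0.2, -0.3, -0.1]
width: 60.2
```

Emit:
step_arm(
  hand=[-0.4,-0.4,-0.4,-0.4,-0.4,-0.4,-0.4,-0.4,-0.4,-0.4],
  xyz=[
    [0,0,0],
    [0,0,0],
    [0,0,0],
    [0,0,0],
    [0,0,0],
    [0,0,0],
    [0,0,0],
    [0,0,0],
    [0,0,0],
    [0,0,0],
  ],
  delta_rot=[
    [0,0,0],
    [0,0,0],
    [0,0,0],
    [0,0,0],
    [0,0,0],
    [0,0,0],
    [0,0,0],
    [0,0,0],
    [0,0,0],
    [0,0,0],
  ],
)

```text
time_s: 35.55
tcp_pos: [562.9, -121.3, 328.1]
ee_rot: [-0.144, 3.138, -0.0]
contact_force: [-0.4, -1.1, -0.0]
width: 61.0
```

Run:
```python
from h import *
s=observe();print(wc(s['tcp_pos']),s['contact_force'],s['width'],s['joints'].round(2),todo(cw(43,73.5,132)))
d=grab('side','s7.png');w=grab('wrist')
cv2.imwrite('pics/s7c.png',np.hstack([cv2.resize(d['image'][120:290,310:480],(475,475)),cv2.resize(w['image'],(300,475))]))
```

```text
[ 43.05364795  74.40020209 328.10541515] [-0.44125429 -1.05278958 -0.02177659] 60.97808780804706 [ 0.96  0.45 -1.15  1.6   0.42  1.36  1.43] [ 1.000e-03 -1.800e-02  3.922e+00]
```

View pics/s7c.png

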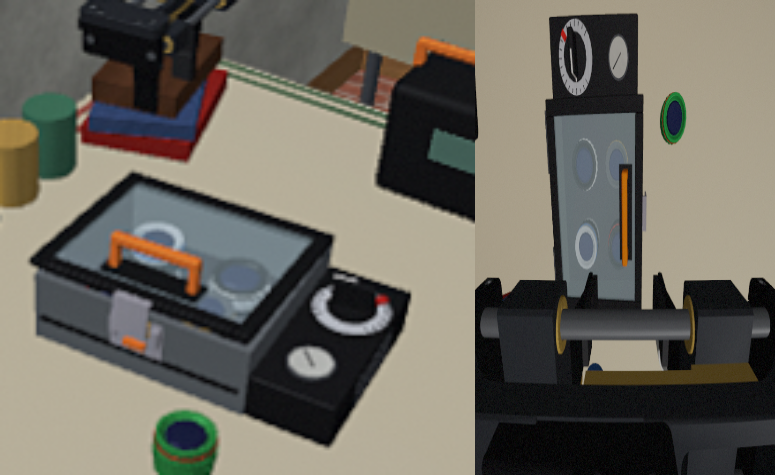

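The lid is down on the bolt, not caught (front edge proud), with the handle in reach between the fingers. Descend and grip it.

Emit:
step_arm(
  hand=[-0.4,-0.4,-0.4,-0.4,-0.4,-0.4,-0.4,-0.4,-0.4,-0.4],
  xyz=[
    [0,-0.02,0.6],
    [0,0,0.6],
    [0,0,0.6],
    [0,0,0.6],
    [0,0,0.6],
    [0,0,0.6],
    [0,0,0.32],
    [0,0,0],
    [0,0,0],
    [0,0,0],
  ],
  delta_rot=[
    [0,0,0],
    [0,0,0],
    [0,0,0],
    [0,0,0],
    [0,0,0],
    [0,0,0],
    [0,0,0],
    [0,0,0],
    [0,0,0],
    [0,0,0],
  ],
)

```text
time_s: 36.65
tcp_pos: [564.2, -122.2, 133.7]
ee_rot: [-0.143, 3.135, -0.001]
contact_force: [-0.2, 1.1, 0.9]
width: 60.5
```

Emit:
step_arm(
  hand=[1,1,1,1,1,1,1,1,1,1],
  xyz=[
    [0,0,0],
    [0,0,0],
    [0,0,0],
    [0,0,0],
    [0,0,0],
    [0,0,0],
    [0,0,0],
    [0,0,0],
    [0,0,0],
    [0,0,0],
  ],
  delta_rot=[
    [0,0,0],
    [0,0,0],
    [0,0,0],
    [0,0,0],
    [0,0,0],
    [0,0,0],
    [0,0,0],
    [0,0,0],
    [0,0,0],
    [0,0,0],
  ],
  squeeze=40,
)

```text
time_s: 37.65
tcp_pos: [563.0, -122.8, 132.0]
ee_rot: [-0.143, 3.138, -0.001]
contact_force: [-0.2, -2.0, -0.5]
width: 11.8
```

Emit:
step_arm(
  hand=[1,1,1,1,1,1,1,1,1,1],
  xyz=[
    [0,0,0.04],
    [0,0,0.04],
    [0,0,0.04],
    [0,0,0.04],
    [0,0,0.04],
    [0,0,0.04],
    [0,0,0.04],
    [0,0,0],
    [0,0,0],
    [0,0,0],
  ],
  delta_rot=[
    [0,0,0],
    [0,0,0],
    [0,0,0],
    [0,0,0],
    [0,0,0],
    [0,0,0],
    [0,0,0],
    [0,0,0],
    [0,0,0],
    [0,0,0],
  ],
)

```text
time_s: 38.65
tcp_pos: [562.7, -119.2, 117.9]
ee_rot: [0.148, -3.138, -0.006]
contact_force: [-0.6, 6.0, 0.4]
width: 11.6
```

Emit:
step_arm(
  hand=[1,1,1,1,1,1,1,1,1,1],
  xyz=[
    [0,0,0.04],
    [0,0,0.04],
    [0,0,0],
    [0,0,0],
    [0,0,0],
    [0,0,0],
    [0,0,0],
    [0,0,0],
    [0,0,0],
    [0,0,0],
  ],
  delta_rot=[
    [0,0,0],
    [0,0,0],
    [0,0,0],
    [0,0,0],
    [0,0,0],
    [0,0,0],
    [0,0,0],
    [0,0,0],
    [0,0,0],
    [0,0,0],
  ],
)

```text
time_s: 39.65
tcp_pos: [562.8, -119.2, 117.3]
ee_rot: [0.147, -3.138, -0.001]
contact_force: [-9.5, 4.4, 23.5]
width: 11.6
```

Bottomed at 23.5 N. Now the upward tug.

Emit:
step_arm(
  hand=[1,1,1,1,1,1,1,1,1,1],
  xyz=[
    [0,0,-0.04],
    [0,0,-0.04],
    [0,0,-0.04],
    [0,0,-0.04],
    [0,0,-0.04],
    [0,0,-0.02],
    [0,0,0],
    [0,0,0],
    [0,0,0],
    [0,0,0],
  ],
  delta_rot=[
    [0,0,0],
    [0,0,0],
    [0,0,0],
    [0,0,0],
    [0,0,0],
    [0,0,0],
    [0,0,0],
    [0,0,0],
    [0,0,0],
    [0,0,0],
  ],
)

```text
time_s: 40.65
tcp_pos: [562.7, -120.0, 121.4]
ee_rot: [-0.147, 3.138, 0.01]
contact_force: [7.6, 6.9, -21.8]
width: 11.5
```

It holds at ~22 N with about 4 mm of lift. Slightly firmer once more, then ease down and release.

Emit:
step_arm(
  hand=[1,1,1,1,1,1,1,1,1,1],
  xyz=[
    [0,0,-0.02],
    [0,0,0],
    [0,0,0],
    [0,0,0],
    [0,0,0],
    [0,0,0],
    [0,0,0],
    [0,0,0],
    [0,0,0],
    [0,0,0],
  ],
  delta_rot=[
    [0,0,0],
    [0,0,0],
    [0,0,0],
    [0,0,0],
    [0,0,0],
    [0,0,0],
    [0,0,0],
    [0,0,0],
    [0,0,0],
    [0,0,0],
  ],
)

```text
time_s: 41.65
tcp_pos: [562.6, -120.0, 121.5]
ee_rot: [-0.147, 3.138, 0.011]
contact_force: [10.7, 6.5, -28.9]
width: 11.8
```

Emit:
step_arm(
  hand=[1,1,1,1,1,1,-0.4,-0.4,-0.4,-0.4],
  xyz=[
    [0,0,0.04],
    [0,0,0.04],
    [0,0,0.04],
    [0,0,0.02],
    [0,0,0],
    [0,0,0],
    [0,0,0],
    [0,0,0],
    [0,0,0],
    [0,0,0],
  ],
  delta_rot=[
    [0,0,0],
    [0,0,0],
    [0,0,0],
    [0,0,0],
    [0,0,0],
    [0,0,0],
    [0,0,0],
    [0,0,0],
    [0,0,0],
    [0,0,0],
  ],
)

```text
time_s: 42.65
tcp_pos: [563.1, -123.5, 119.0]
ee_rot: [-0.141, 3.138, -0.002]
contact_force: [0.5, 0.0, -0.1]
width: 35.6
```

Emit:
step_arm(
  hand=[-0.4,-0.4,-0.4,-0.4,-0.4,-0.4,-0.4,-0.4,-0.4,-0.4],
  xyz=[
    [0,0,0],
    [0,0,-0.4],
    [0,0,-0.6],
    [0,0,-0.8],
    [0,0,-0.8],
    [0,0,-0.8],
    [0,0,-0.8],
    [0,0,0],
    [0,0,0],
    [0,0,0],
  ],
  delta_rot=[
    [0,0,0],
    [0,0,0],
    [0,0,0],
    [0,0,0],
    [0,0,0],
    [0,0,0],
    [0,0,0],
    [0,0,0],
    [0,0,0],
    [0,0,0],
  ],
)

```text
time_s: 43.65
tcp_pos: [562.2, -122.9, 327.8]
ee_rot: [0.143, -3.136, 0.0]
contact_force: [0.0, -0.0, -0.3]
width: 60.8
```

Run:
```python
from h import *
s=observe();print(s['tcp_pos'],wc(s['tcp_pos']),s['width'],s['joints'].round(2))
d=grab('side','s8.png');t=grab('top','t8.png');w=grab('wrist','w8.png')
for n,z in (('dial',58),('tip92',92)): print(n,[proj(q,cw(-132,-46,z)).round(0) for q in (w,t,d)])
```

```text
[ 562.22572537 -122.85657191  327.82614032] [ 42.28879766  72.9238243  327.82614032] 60.784568619337406 [ 0.96  0.45 -1.14  1.6   0.42  1.37  1.43]
dial [array([216.,  58.]), array([424., 306.]), array([436., 230.])]
tip92 [array([206.,  50.]), array([427., 304.]), array([438., 221.])]
```

View pics/w8.png

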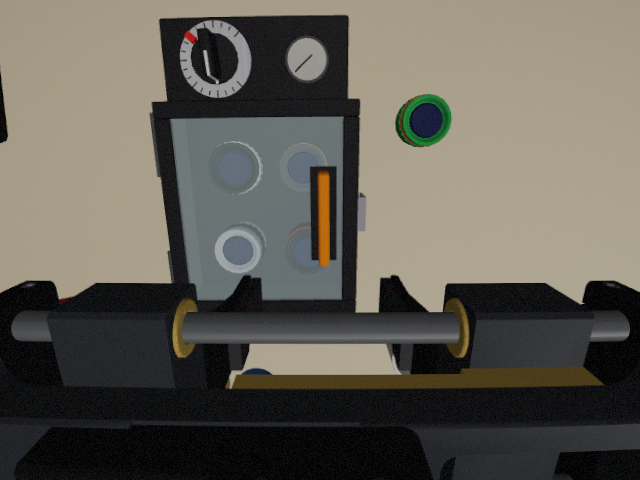

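The tug held at 29 N and the lid is flat shut; the wrist view shows the dial at (216,58), pointer end downward and red marker at (190,37). Approach for a closer look.

Emit:
step_arm(
  hand=[-0.4,-0.4,-0.4,-0.4,-0.4,-0.4,-0.4,-0.4,-0.4,-0.4],
  xyz=[
    [0.41,-0.48,0.2],
    [0.41,-0.48,0.2],
    [0.41,-0.48,0.4],
    [0.41,-0.48,0.4],
    [0.41,-0.48,0.4],
    [0,0,0.4],
    [0,0,0],
    [0,0,0],
    [0,0,0],
    [0,0,0],
  ],
  delta_rot=[
    [0,0,0],
    [0,0,0],
    [0,0,0],
    [0,0,0],
    [0,0,0],
    [0,0,0],
    [0,0,0],
    [0,0,0],
    [0,0,0],
    [0,0,0],
  ],
)

```text
time_s: 44.8
tcp_pos: [472.9, -250.5, 230.2]
ee_rot: [-0.146, 3.136, -0.001]
contact_force: [-0.3, 0.7, 0.2]
width: 60.8
```

Run:
```python
from h import *
s=observe();print(s['tcp_pos'],wc(s['tcp_pos']),s['joints'].round(2))
w=grab('wrist','w9.png');u,v=proj(w,cw(-132,-46,58)).astype(int);print(u,v)
x0,y0=max(0,u-100),max(0,v-80);cv2.imwrite('pics/w9c.png',cv2.resize(w['image'][y0:y0+150,x0:x0+200],None,fx=4,fy=4,interpolation=cv2.INTER_CUBIC));print(x0,y0)
```

```text
[ 472.92331714 -250.46020475  230.15246576] [-58.33515596 -45.95606124 230.15246576] [ 1.27  0.46 -1.13  1.82  0.46  1.15  1.64]
320 147
220 67
```

View pics/w9c.png

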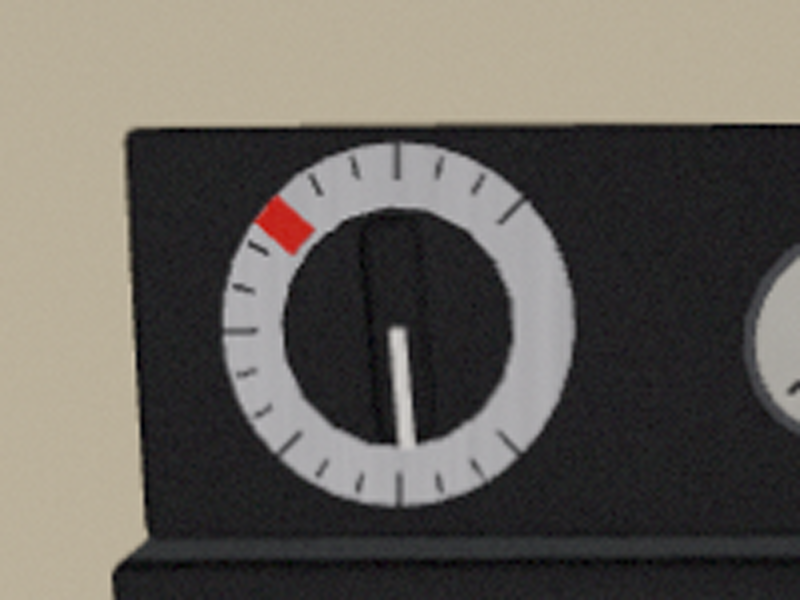

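The close view is clear: ring centre (399,325), red marker (286,226), white pointer line from (398,328) to (408,445). The scale runs clockwise from lower right (517,440) to upper right (515,205), so the way to the marker is clockwise.

Run:
```python
from h import *
w=grab('wrist');im=w['image']
P=lambda u,v,z:wc(at(w,220+(u+.5)/4-.5,67+(v+.5)/4-.5,z))
q=lambda v:np.degrees(np.arctan2(v[1],v[0]))
import itertools
for z in (55,56,):
  c=(P(225,327,z)+P(574,327,z)+P(399,143,z)+P(399,507,z))/4;print('c',c)
m=P(286,226,58);print('mk',m,q(m-c))
a,b=P(398,328,92),P(407,440,92);print('ptr',a,b,q(b-a),q(b-c),'bar mid')
for g in((517,440),(515,205),(399,160),(240,330),(400,490),(289,443)):print(g,q(P(*g,55)-c))
print(todo(cw(c[0],c[1],150)))
```

```text
c [-131.35009875  -47.03505122   55.        ]
c [-131.35682975  -47.03177862   56.        ]
mk [-154.06314068  -72.84991972   58.        ] -131.3306969187754
ptr [-131.74912212  -47.1706963    92.        ] [-108.75017022  -45.24461504   92.        ] 4.787149197978027 4.520102220587836 bar mid
(517, 440) 47.628010073093435
(515, 205) 136.13763201604084
(399, 160) -179.85456350212397
(240, 330) -89.52671060735526
(400, 490) 0.33256242115247
(289, 443) -44.83323316816259
[ 1.455 -0.014  1.595]
```

Emit:
step_arm(
  hand=[0.1,0.1,0.1,0.1,0.1,0.1,0.1,0.1,0.1,0.1],
  xyz=[
    [0.49,0,0],
    [0.49,0,0],
    [0.48,-0.01,0],
    [0,0,0],
    [0,0,0.6],
    [0,0,0.6],
    [0,0,0.6],
    [0,0,0],
    [0,0,0],
    [0,0,0],
  ],
  delta_rot=[
    [0,0,0],
    [0,0,0],
    [0,0,0],
    [0,0,-0.8],
    [0,0,0],
    [0,0,0],
    [0,0,0],
    [0,0,0],
    [0,0,0],
    [0,0,0],
  ],
)

```text
time_s: 45.9
tcp_pos: [400.6, -258.6, 140.7]
ee_rot: [-0.275, 3.127, -0.003]
contact_force: [-0.5, 1.2, -0.0]
width: 38.9
```

Run:
```python
from h import *
s=observe();print(s['tcp_pos'],wc(s['tcp_pos']),s['joints'].round(2),todo(cw(-131.4,-47,73)),s['width'])
M=R.from_rotvec(s['ee_rot']).as_matrix();print(np.degrees(np.arctan2(M[1,1],M[0,1]))-5.26, M[:,2])
```

```text
[ 400.57607931 -258.60298524  140.72984269] [-131.12422183  -47.43240309  140.72984269] [ 1.37  0.48 -1.11  2.05  0.54  0.94  1.71] [0.008 0.012 1.355] 38.948028798307895
94.79776397180267 [ 0.00261836 -0.00157756 -0.99999533]
```

Emit:
step_arm(
  hand=[0.1,0.1,0.1,0.1,0.1,0.1,1,1,1,1],
  xyz=[
    [0,0.01,0.5],
    [0,0,0.5],
    [0,0,0.35],
    [0,0,0],
    [0,0,0],
    [0,0,0],
    [0,0,0],
    [0,0,0],
    [0,0,0],
    [0,0,0],
  ],
  delta_rot=[
    [0,0,0],
    [0,0,0],
    [0,0,0],
    [0,0,0],
    [0,0,0],
    [0,0,0],
    [0,0,0],
    [0,0,0],
    [0,0,0],
    [0,0,0],
  ],
  squeeze=25,
)

```text
time_s: 46.9
tcp_pos: [399.1, -258.0, 71.7]
ee_rot: [-0.275, 3.129, -0.0]
contact_force: [0.3, 0.5, -1.0]
width: 15.1
```

Emit:
step_arm(
  hand=[1,1,1,1,1,1,1,1,1,1],
  xyz=[
    [0,0,0],
    [0,0,0],
    [0,0,0],
    [0,0,0],
    [0,0,0],
    [0,0,0],
    [0,0,0],
    [0,0,0],
    [0,0,0],
    [0,0,0],
  ],
  delta_rot=[
    [0,0,0],
    [0,0,0],
    [0,0,0.8],
    [0,0,0.8],
    [0,0,0.8],
    [0,0,0.8],
    [0,0,0.8],
    [0,0,0],
    [0,0,0],
    [0,0,0],
  ],
)

```text
time_s: 47.9
tcp_pos: [399.2, -257.8, 71.7]
ee_rot: [0.38, 3.118, 0.0]
contact_force: [-0.5, -1.3, 2.3]
width: 12.9
```

```bash
cat >> h.py <<'E'
def yang():
    M=R.from_rotvec(observe()['ee_rot']).as_matrix();return np.degrees(np.arctan2(M[1,1],M[0,1]))-5.26
E
python3 - <<'E'
from h import *
s=observe();print(wc(s['tcp_pos']),s['joints'].round(2),s['width'],s['contact_force'].round(1),s['wrist_torque'].round(2),yang())
E
```

```text
[-132.3950687   -46.47223201   71.66506559] [ 1.2   0.53 -0.9   2.11  0.6   0.78  1.25] 12.897228637717975 [-0.5 -1.3  2.3] [-0.06 -0.06 -0.04] 70.84774746669571
```

Emit:
step_arm(
  hand=[1,1,1,1,1,1,1,1,1,1],
  xyz=[
    [0,0,0],
    [0,0,0],
    [0,0,0],
    [0,0,0],
    [0,0,0],
    [0,0,0],
    [0,0,0],
    [0,0,0],
    [0,0,0],
    [0,0,0],
  ],
  delta_rot=[
    [0,0,0.9],
    [0,0,0.9],
    [0,0,0.9],
    [0,0,0.9],
    [0,0,0.9],
    [0,0,0.9],
    [0,0,0.9],
    [0,0,0.9],
    [0,0,0.9],
    [0,0,0],
  ],
)

```text
time_s: 48.9
tcp_pos: [400.5, -256.2, 71.7]
ee_rot: [1.627, 2.686, 0.004]
contact_force: [2.8, 3.3, -0.2]
width: 12.5
```

Emit:
step_arm(
  hand=[1,1,1,1,1,1,1,1,1,1],
  xyz=[
    [0,0,0],
    [0,0,0],
    [0,0,0],
    [0,0,0],
    [0,0,0],
    [0,0,0],
    [0,0,0],
    [0,0,0],
    [0,0,0],
    [0,0,0],
  ],
  delta_rot=[
    [0,0,0.9],
    [0,0,0.9],
    [0,0,0.9],
    [0,0,0.9],
    [0,0,0.9],
    [0,0,0.9],
    [0,0,0.9],
    [0,0,0.9],
    [0,0,0.9],
    [0,0,0],
  ],
)

```text
time_s: 49.9
tcp_pos: [402.5, -256.1, 71.7]
ee_rot: [2.586, 1.779, 0.01]
contact_force: [7.8, 5.2, -4.2]
width: 12.7
```

Run:
```python
from h import *
s=observe();print(wc(s['tcp_pos']),s['joints'].round(2),s['width'],s['contact_force'].round(1),s['wrist_torque'].round(2),yang())
```

```text
[-128.95971253  -45.15139135   71.71867022] [ 0.88  0.41 -0.48  2.12  0.3   0.67 -0.17] 12.742149370774936 [ 7.8  5.2 -4.2] [ 0.89 -1.72 -0.02] -26.221471586315182
```

Emit:
step_arm(
  hand=[1,1,1,1,1,1,1,1,1,1],
  xyz=[
    [-0.05,-0.03,0],
    [0,0,0],
    [0,0,0],
    [0,0,0],
    [0,0,0],
    [0,0,0],
    [0,0,0],
    [0,0,0],
    [0,0,0],
    [0,0,0],
  ],
  delta_rot=[
    [0,0,0.5],
    [0,0,0.5],
    [0,0,0.5],
    [0,0,0.5],
    [0,0,0.5],
    [0,0,0],
    [0,0,0],
    [0,0,0],
    [0,0,0],
    [0,0,0],
  ],
)

```text
time_s: 50.9
tcp_pos: [403.0, -256.6, 71.8]
ee_rot: [2.794, 1.43, 0.018]
contact_force: [13.4, 7.3, -8.3]
width: 13.1
```

Run:
```python
from h import *
s=observe();print(wc(s['tcp_pos']),s['contact_force'].round(1),s['wrist_torque'].round(2),yang())
```

```text
[-128.55302714  -45.61277354   71.77799206] [13.4  7.3 -8.3] [ 1.51 -2.85 -0.06] -41.04564924487298
```

Emit:
step_arm(
  hand=[0.1,0.1,0.1,0.1,0.1,0.1,0.1,0.1,0.1,0.1],
  xyz=[
    [0,0,0],
    [0,0,0],
    [0,0,0],
    [0,0,0],
    [0,0,0],
    [0,0,0],
    [0,0,-0.5],
    [0,0,-0.5],
    [0,0,-0.5],
    [0,0,-0.5],
  ],
  delta_rot=[
    [0,0,0],
    [0,0,0],
    [0,0,0],
    [0,0,0],
    [0,0,0],
    [0,0,0],
    [0,0,0],
    [0,0,0],
    [0,0,0],
    [0,0,0],
  ],
)

```text
time_s: 51.9
tcp_pos: [396.5, -259.6, 172.5]
ee_rot: [-2.801, -1.423, 0.0]
contact_force: [0.5, -0.3, -0.1]
width: 39.0
```

Emit:
step_arm(
  hand=[0.1,0.1,0.1,0.1,0.1,0.1,0.1,0.1,0.1,0.1],
  xyz=[
    [0,0,-0.5],
    [-0.4,0,-0.5],
    [-0.6,0,-0.2],
    [-0.4,0,0],
    [0,0,0],
    [0,0,0],
    [0,0,0],
    [0,0,0],
    [0,0,0],
    [0,0,0],
  ],
  delta_rot=[
    [0,0,0],
    [0,0,0],
    [0,0,0],
    [0,0,0],
    [0,0,0],
    [0,0,0],
    [0,0,0],
    [0,0,0],
    [0,0,0],
    [0,0,0],
  ],
)

```text
time_s: 52.9
tcp_pos: [355.8, -315.7, 231.5]
ee_rot: [-2.8, -1.424, -0.0]
contact_force: [-0.4, -0.8, 0.6]
width: 38.9
```

Run:
```python
from h import *
s=observe();print(s['tcp_pos'],wc(s['tcp_pos']),s['contact_force'].round(1))
w=grab('wrist','w10.png');u,v=proj(w,cw(-131.4,-47,58)).astype(int)
x0,y0=max(0,u-100),max(0,v-75);print(u,v,x0,y0)
cv2.imwrite('pics/w10c.png',cv2.resize(w['image'][y0:y0+150,x0:x0+200],None,fx=4,fy=4,interpolation=cv2.INTER_CUBIC))
```

```text
[ 355.79534993 -315.74433816  231.45373992] [-180.95460639 -100.2280536   231.45373992] [-0.4 -0.8  0.6]
323 147 223 72
```

View pics/w10c.png

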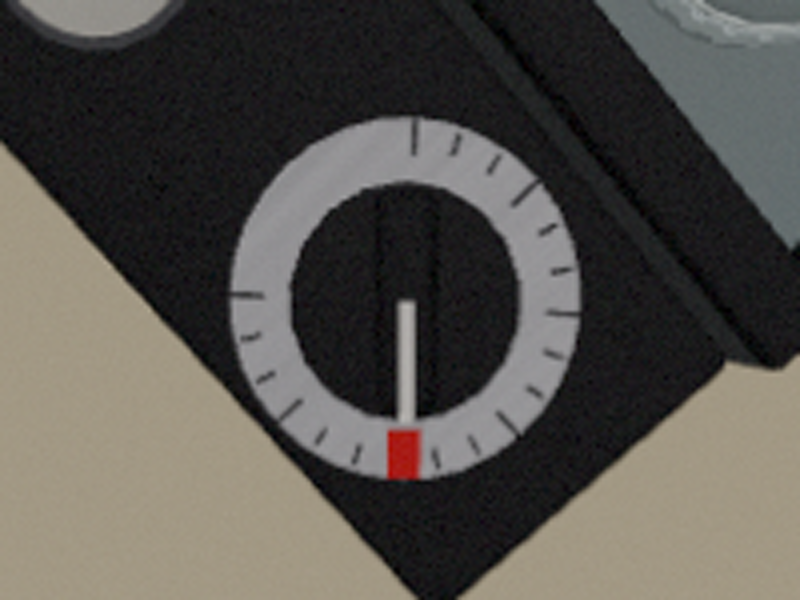

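The pointer (406,300)→(406,420) runs straight onto the red tab (404,455). Quantify the alignment, and view the whole scene once.

Run:
```python
from h import *
w=grab('wrist');x0,y0=223,72
P=lambda u,v,z:wc(at(w,x0+(u+.5)/4-.5,y0+(v+.5)/4-.5,z))
q=lambda v:np.degrees(np.arctan2(v[1],v[0]))
c=(P(230,298,55)+P(580,298,55)+P(406,117,55)+P(406,481,55))/4
im=w['image'][y0:y0+150,x0:x0+200];h=cv2.cvtColor(im,cv2.COLOR_BGR2HSV)
y,x=np.nonzero(cv2.inRange(h,(0,150,80),(8,255,255))[:]);
for z in(55,58,61):
  m=wc(at(w,x0+x.mean(),y0+y.mean(),z));print('mk',q(m-c))
g=im.min(2).copy();ys,xs=np.nonzero((g[76:103,95:108]>110));xs=xs+95;ys=ys+76
k=np.polyfit(ys,xs,1);a=wc(at(w,x0+np.polyval(k,76),y0+76,92));b=wc(at(w,x0+np.polyval(k,103),y0+103,92));print('ptr',q(b-a),q(b-c),c,a)
s=grab('side')['image'];t=grab('top')['image']
cv2.imwrite('pics/end.png',np.hstack([cv2.resize(s[100:440,200:500],(480,544)),cv2.resize(t[150:350,120:470],(320,183)).repeat(1,0) if 0 else cv2.copyMakeBorder(cv2.resize(t[150:350,120:470],(320,183)),0,361,0,0,cv2.BORDER_CONSTANT)]))
```

```text
mk -132.31471039525476
mk -132.36508460642756
mk -132.41639538589956
ptr -131.16037783694134 -131.08359134570958 [-130.46272499  -47.22324106   55.        ] [-130.98760651  -47.8706745    92.        ]
```

View pics/end.png

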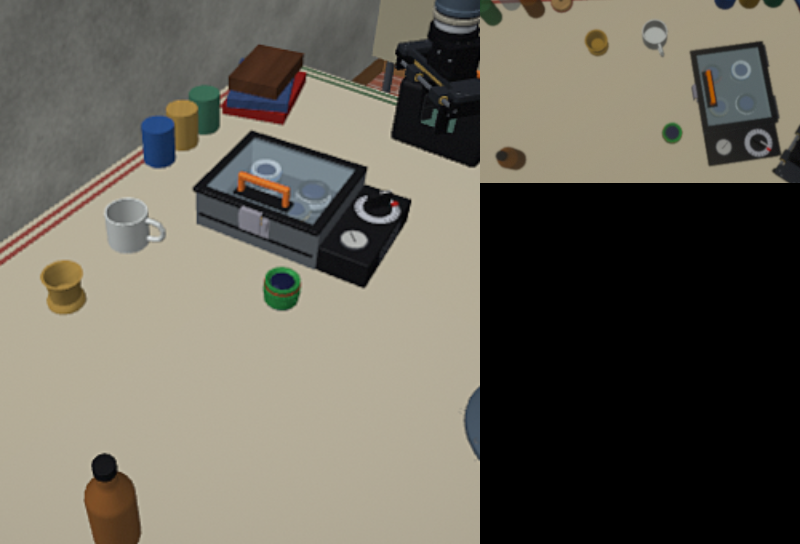

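Everything looks right: the lid is flush, the lenses are inside, the other wares are in place and the arm is clear. Hand in.

```bash
python3 -c "
from h import *
print(observe()['time_s'],workorder.finish_job())"
```

```text
the job is handed in; nothing more can be done
53.1 None
```

The job is done and handed in at 53 s.

- **Lenses:** All four (a, b, c, d) were on the cloth. I stood them two by two on the foam and confirmed them upright in the side view before shutting the lid. The green lookalike stayed where it was.
- **Lid:** I tipped it over by its handle, let it sink, then pressed it down until it bottomed at about 23 N. It held an upward tug of 22 N and then 29 N, lifting only about 4 mm. The last side view shows it flush.
- **Dial:** I turned it clockwise by about 136° after the tug, then let go. The close view shows the pointer on the red marker. My measurement puts it about 1° short (-131.2° against -132.3°), which is within the error of the picture, so I left it.
- **Forces:** A sideways force of up to about 15 N built up at the fingers while turning the dial. It went away on release.
- **Other wares:** The last views show the bottle, cup and mortar in place and the arm touching nothing.

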